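# Lay the second pot chock

### The arm

A 6-joint arm with a two-finger parallel gripper is mounted at the origin on the work surface. World frame = base frame: x ahead of the robot, y to its left, z up, the work surface at z = 0. Lengths are in mm, angles in rad, forces in N, time in s.
With the tool pointing down it reaches from about 300 to 775 mm from the base axis. Payload 14.6 kg.
Tool frame: the origin (TCP) lies between the finger pads; the fingertips stand manip.nose_length ahead of it and the grasp point (between the pads) lies 11 mm behind it (manip.nose_length is the distance from the TCP to the fingertips, in mm); z points along the fingers, y is the line along which they close (so a half turn about z gives the same grasp; the last joint's range is limited). The gripper opens to 94 mm and grips with 3 to 60 N. Pads are 16 mm wide; open, the fingers measure 119 mm over their backs; the gripper's body (75 mm by 177 mm) begins 78 mm behind the grasp point.
Start: joints at [1.239, 0.3, 1.521, -0, 1.321, -0.067], TCP at [143.942, 530.82, 213.446] pointing down, gripper open.
Joint ranges: [-3.03, 3.03], [-0.79, 2.21], [0.23, 2.52], [-1.04, 4.18], [0, 3.07], [-2.55, 2.55]. Speed limits (rad/s): [2.22, 2.22, 2.57, 3.14, 3.14, 3.14].

### API

Orientations are given as [roll, pitch, yaw] about the fixed x, y, z axes, in that order (R = Rz(yaw) Ry(pitch) Rx(roll)).
In Python, from cell import manip, cams, job gives the robot as it stands.
- The arm moves only by the tool jog_arm, never from a script. Its argument "commands" is a list of rows, each an object of numbers: "dx", "dy", "dz": the shift along the tool's x, y, z each as a share of 40 mm, from -1 to 1; "ax", "ay", "az": the turn, a rotation vector about the tool's x, y, z each as a share of 10 degrees, from -1 to 1; "gripper": the closure, from 0 (fully open) to 1 (shut). A call has 1 to 10 rows; each row shifts and turns the commanded pose from where the row before left it, along the tool's axes as they then stand; what a row does not reach is not made up. A row lasts 1/8 s, in which the tool goes at most 62.5 mm and 10.7 degrees, less where a joint would pass 70% of its speed; a pose out of reach is approached as far as the arm can. A call with a number of a shift or a turn outside -1 to 1 is refused whole. A call with a gripper value outside its range is refused whole. The fingers move at their own pace and stop on an object; "squeeze" is the grip in N (left out, the last holds). Time passes only in rows, so rows that do not move let the fingers close. It gives the time, the measured TCP pose, the force, the opening and the grip force at its end, in the units of the state.
- manip.read_state(): the state, without advancing time (a new reading comes with each control period).
- cams.camera(name): name is "side" or "top" or "wrist"; returns a dict with "image" (420x560x3 uint8, red, green, blue), "fx", "fy", "cx", "cy" (pixels), "world_to_cam" (4x4, takes a point from world to camera coordinates). Camera axes: x right, y down, z forward; pixel columns grow to the right and rows downward; lengths in mm; the calibration is good to about 2 mm. A picture is of the moment at which its call begins. There is no depth.
- job.sign_off(): hands the job in; it is judged then, once.
The state is a dict: "clock": time; "joints": joint angles; "qd": joint speeds; "effort": joint torques, N m; "eef_pos": TCP position; "eef_rot": TCP orientation; "wrist_force": force on the tool from outside, world axes, zero at the start; "moment": the same for the moment, N m; "finger_gap": finger opening in mm; "finger_force": force on a finger pad.
Only numpy, scipy, OpenCV 4.12 (cv2) and the standard library are available. Lean on these libraries where they do the work, as an engineer would, in place of code of your own. Each camera call takes 0.05 s, during which the arm holds its last target. There are 200 camera calls.

### The job

Two wooden chocks on the board are to carry a bonsai pot; one already lies flat against the stop rail, the other still stands on end. Tip the standing chock over towards the rail by pushing near its top, so that it lies flat along its rubber strip, then push its near end until it sits squarely against the rail like the other one. Only push: do not pick it up, and leave the flat chock, the jar and the cup where they are.

Things in the scene. Friction and masses are not known exactly. Their poses are not given: they have to be found in the camera images.
- board: Fixed plywood board, 320 mm (its x) by 270 mm (its y), 12 mm thick. Origin on the table under the board, z up; its surface is at 12 mm, from x = -170 to +150 mm. Its +x points to the stop rail: a plywood bar 24 mm thick across the whole far edge, rising 28 mm above the board's surface, its near face at x = +120 mm.
- rail (a point): Middle of the foot of the stop rail's near face, on the board's surface; same axes as the board. The rail is fixed and rigid.
- strip_a: Thin black rubber strip, 40 mm wide, on the board under the standing chock, running along the board's x from the near edge to the rail; it may be the left or the right of two such strips, 62 mm either side of the board's middle. Origin on its centreline at the board's surface at board x = 0; axes as the board. Less than 1 mm thick and only a mark.
- chock: Standing loose wooden block, 36 (its x) by 60 (y) by 120 mm (z), about 0.17 kg; origin at the centre of its foot. Starts upright, its x within 0.12 rad of the board's x. Tipped over its far lower edge it lies 36 mm thick, its z along the board's x, its end 35 to 60 mm short of the rail. Needs about 0.3 N near the top to tip, 1 to 2 N to slide when lying.
- chock_top (a point): Centre of the chock's top end face (z = 120 mm in the chock); the end that must meet the rail.
- chock_foot (a point): Centre of the chock's foot end face (z = 0 in the chock); the near end, to be pushed, once it lies.
- chock_center (a point): Middle of the chock.
- flat_chock: The other chock, same size and wood, loose, lying flat on the other strip with its far end against the rail (within 2 mm): 120 mm (its x) by 60 mm (its y) by 36 mm high. Origin at the centre of its underside. Not to be moved.
- jar: Loose closed glass jar, 66 mm diameter, 85 mm high, on the table beside the board. Origin at the centre of its underside. Not to be moved.
- cup: Loose white plastic cup, 72 mm across the rim, 100 mm high, empty, on the table beside the board, on the other side from the jar. Origin at the centre of its underside. Not to be moved.

How it is judged (in metres and radians):
On the way, in this order (a step that is already met when the one before it is completed fails the run):
1. the standing chock has been tipped over towards the rail and lies flat on the board, top end foremost (angle between chock's own x axis and vertical above 3.04 rad and z of chock_center in the frame of board below 0.033 m and angle between the z axis of chock and the x axis of board, either way round below 0.6 rad and x of chock_top in the frame of rail above -0.14 m and linear speed of chock below 0.01 m/s), for 0.2 s.
2. its far end has been pushed up against the rail (angle between chock's own x axis and vertical above 3.04 rad and z of chock_center in the frame of board below 0.033 m and x of chock_top in the frame of rail above -0.006 m and angle between the z axis of chock and the x axis of board, either way round below 0.1 rad and y of chock_center in the frame of strip_a between -0.02 and 0.02 m), for 0.2 s.
At the end, for the whole second after the job is handed in: The chock lies flat on its broad face on the board, at rest, its former top end within 6 mm of the rail, parallel to the board's x within 0.10 rad and its middle within 20 mm of its strip's centreline (all of step 2 and linear speed of chock below 0.01 m/s); the robot touches nothing.
It fails at once if the chock is lifted: its middle rises more than 76 mm above the board, or more than 38 mm (20 mm of lift) once it lies flat (z of chock_center in the frame of board above 0.088 m or (angle between chock's own z axis and vertical above 1.45 rad and z of chock_center in the frame of board above 0.05 m)).
It fails at once if the flat chock is moved more than 10 mm (distance of flat_chock from where it was at the start of the episode above 0.01 m).
It fails at once if the jar or the cup is moved more than 15 mm (distance of any of jar, cup from where it was at the start of the episode above 0.015 m).
It also fails if it takes over 40 s, if anything falls off the work surface, if the arm or the gripper's body presses on something with over 40 N, if the wrist force passes 120 N, or if a joint passes its speed limit or range.

## Working session

There is one attempt and no reset: what is moved stays moved. The work goes in short steps, Python scripts to look and compute and a tool call to move; the robot and the scene stay as the last step left them, time stands still between calls to the robot, and variables do not carry over. Pictures are saved under pics/ and viewed, at most 10 in all, crops included, and the job is handed in when it is done.

Besides the shell and the picture viewer there is one more tool, called as name(argument=value, ...) on one line, values as JSON. jog_arm: Moves the arm, as the interface text tells. Shift numbers are shares of 40 mm and turn numbers shares of 10 degrees, none past 1 either way. Its arguments: {"type":"object","properties":{"commands":{"type":"array"},"squeeze":{"type":"number"}},"required":["commands"]}

```bash
mkdir -p pics
python3 - <<'E'
from cell import manip,cams,job
import cv2,numpy as np
s=manip.read_state();print(s['clock'],s['eef_pos'],s['eef_rot'],s['finger_gap'],manip.nose_length)
for n in('top','side'):
    c=cams.camera(n);cv2.imwrite(f'pics/{n}0.png',c['image'][:,:,::-1]);print(n,c['fx'],c['fy'],c['cx'],c['cy'],np.round(c['world_to_cam'],3).tolist())
E
```

```text
0.0 [143.87380985 530.58208114 212.87720458] [-3.14043092e+00 -2.91545877e-05  2.87676580e+00] 93.88034774992342 8.0
top 409.7414327951138 409.7414327951138 283.6888987746284 207.8344293536631 [[-0.019, -1.0, 0.01, 80.704], [-0.999, 0.018, -0.042, 592.361], [0.042, -0.011, -0.999, 1086.46], [0.0, 0.0, 0.0, 1.0]]
side 475.5322880116782 475.5322880116782 277.1545579634109 206.41086403992543 [[0.822, -0.569, -0.011, -434.362], [-0.361, -0.507, -0.783, 356.09], [0.44, 0.647, -0.622, 822.128], [0.0, 0.0, 0.0, 1.0]]
```

View pics/top0.png

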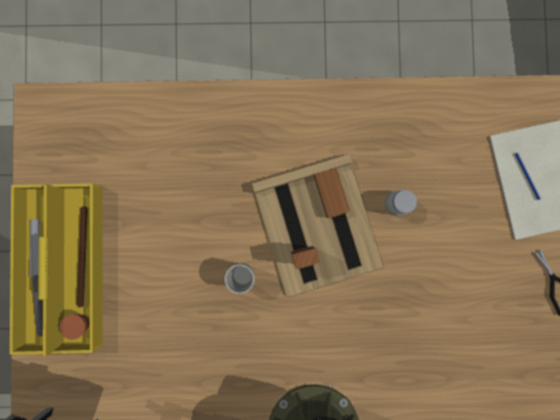

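View pics/side0.png

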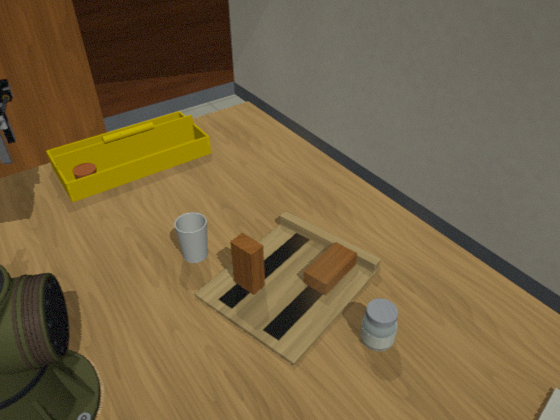

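The top view shows the standing chock at about (305,257) on the left strip, with the rail at the top (253,186)-(350,160). The flat chock is at (332,193), the jar at (403,202) and the cup at (239,278). Next I'll measure these.

```bash
cat > h.py <<'E'
from cell import manip,cams,job
import cv2,numpy as np
def ray(c,px,z):
    T=c['world_to_cam'];R=T[:3,:3];o=-R.T@T[:3,3]
    px=np.atleast_2d(px).astype(float)
    d=np.c_[(px[:,0]-c['cx'])/c['fx'],(px[:,1]-c['cy'])/c['fy'],np.ones(len(px))]@R
    return (o+d*((z-o[2])/d[:,2])[:,None])[:,:2]
def blobs(mask,amin=60):
    cs,_=cv2.findContours(mask.astype(np.uint8)*255,cv2.RETR_EXTERNAL,cv2.CHAIN_APPROX_NONE)
    return [k for k in cs if cv2.contourArea(k)>amin]
E
python3 - <<'E'
from h import *
c=cams.camera('top');im=c['image'];h=cv2.cvtColor(im,cv2.COLOR_RGB2HSV)
roi=np.zeros(im.shape[:2],bool);roi[150:300,248:386]=1
dark=(im.max(2)<45)&roi
for k in blobs(dark):
    w=ray(c,k[:,0,:],12.);r=cv2.minAreaRect(w.astype(np.float32));print('strip',np.round(r[0],1),np.round(r[1],1),r[2],np.round(cv2.boxPoints(r)).tolist())
print(im[257,305],im[193,332],im[230,320],im[172,300],im[205,290])
np.save('t.npy',im)
cv2.imwrite('pics/top1.png',cv2.resize(im[150:300,245:390,::-1],None,fx=5,fy=4,interpolation=cv2.INTER_CUBIC)[:600,:800])
red=(im[:,:,0].astype(int)>1.75*im[:,:,1])&roi
for k in blobs(red):
    for z in (48,132):
        w=ray(c,k[:,0,:],z);r=cv2.minAreaRect(w.astype(np.float32));print('red',z,np.round(r[0],1),np.round(r[1],1),r[2],np.round(cv2.boxPoints(r)).tolist())
E
```

```text
strip [417.1   8.1] [34.6 32.2] 14.856829643249512 [[396.0, 19.0], [405.0, -12.0], [438.0, -3.0], [430.0, 28.0]]
strip [501.9 -96. ] [140.9  32.6] 16.03362464904785 [[430.0, -100.0], [439.0, -131.0], [574.0, -92.0], [565.0, -61.0]]
strip [569.   51.9] [176.4  33. ] 15.526235580444336 [[480.0, 44.0], [488.0, 12.0], [658.0, 60.0], [650.0, 91.0]]
[126  85  56] [120  82  54] [152 132  99] [157 136 102] [28 29 27]
```

View pics/top1.png

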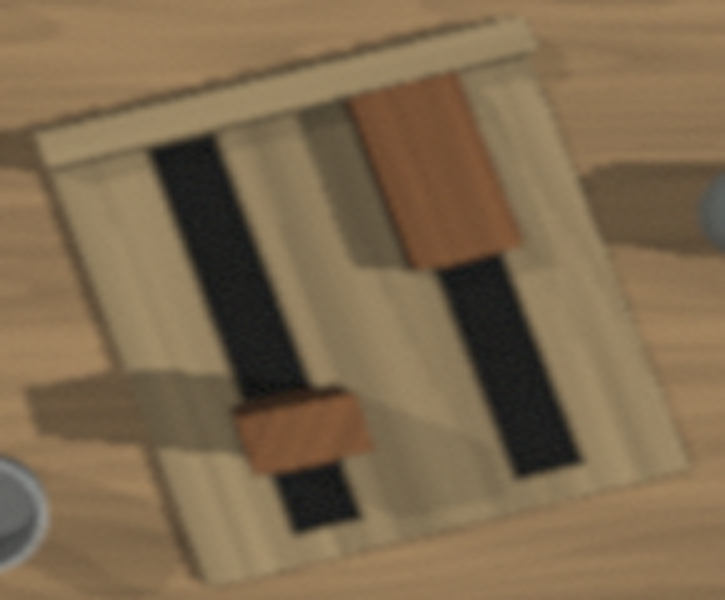

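The crop shows a clear path from the chock's top face to the rail, with the rail square to the strips.

Run:
```python
from h import *
c=cams.camera('top');im=c['image'];T=c['world_to_cam'];print(-T[:3,:3].T@T[:3,3])
roi=np.zeros(im.shape[:2],bool);roi[150:300,248:386]=1
red=(im[:,:,0].astype(int)>1.38*im[:,:,1])&(im[:,:,0]>100)&roi
for k in blobs(red):
    for z in (48,132):
        w=ray(c,k[:,0,:],z);r=cv2.minAreaRect(w.astype(np.float32));print('red',z,np.round(r[0],1),np.round(r[1],1),r[2],np.round(cv2.boxPoints(r)).tolist())
```

```text
[ 547.89133513   81.38257464 1109.5009433 ]
red 48 [461.   16.7] [37.1 62.1] 14.759838104248047 [[435.0, 42.0], [451.0, -18.0], [487.0, -9.0], [471.0, 51.0]]
red 132 [467.8  21.8] [34.1 57.2] 14.759876251220703 [[444.0, 45.0], [459.0, -10.0], [492.0, -1.0], [477.0, 54.0]]
red 48 [630.  -55.9] [116.9  56.2] 15.941803932189941 [[566.0, -45.0], [582.0, -99.0], [694.0, -67.0], [678.0, -13.0]]
red 132 [623.5 -45.1] [107.6  51.8] 15.941812515258789 [[565.0, -35.0], [579.0, -85.0], [682.0, -55.0], [668.0, -5.0]]
```

jog_arm(commands=[{"dx": -0.95,"dy": -1,"gripper": 0.79},{"dx": -0.95,"dy": -1},{"dx": -0.95,"dy": -1},{"dx": -0.95,"dy": -1},{"dx": -0.95,"dy": -1},{"dx": -0.95,"dy": -1},{"dx": -0.95,"dy": -1},{"dx": -0.95,"dy": -1},{"dx": -0.95,"dy": -1},{"dx": -0.95,"dy": -1}])

```text
schema error: expected keys dx, dy, dz, ax, ay, az, gripper
```

jog_arm(commands=[{"az": -0.8},{"az": -0.8},{"az": -0.8},{"az": -0.7},{},{}])

```text
schema error: expected keys dx, dy, dz, ax, ay, az, gripper
```

jog_arm(commands=[{"dx": -0.95,"dy": -1,"dz": 0,"ax": 0,"ay": 0,"az": 0,"gripper": 0.79},{"dx": -0.95,"dy": -1,"dz": 0,"ax": 0,"ay": 0,"az": 0,"gripper": 0.79},{"dx": -0.95,"dy": -1,"dz": 0,"ax": 0,"ay": 0,"az": 0,"gripper": 0.79},{"dx": -0.95,"dy": -1,"dz": 0,"ax": 0,"ay": 0,"az": 0,"gripper": 0.79},{"dx": -0.95,"dy": -1,"dz": 0,"ax": 0,"ay": 0,"az": 0,"gripper": 0.79},{"dx": -0.95,"dy": -1,"dz": 0,"ax": 0,"ay": 0,"az": 0,"gripper": 0.79},{"dx": -0.95,"dy": -1,"dz": 0,"ax": 0,"ay": 0,"az": 0,"gripper": 0.79},{"dx": -0.95,"dy": -1,"dz": 0,"ax": 0,"ay": 0,"az": 0,"gripper": 0.79},{"dx": -0.95,"dy": -1,"dz": 0,"ax": 0,"ay": 0,"az": 0,"gripper": 0.79},{"dx": -0.95,"dy": -1,"dz": 0,"ax": 0,"ay": 0,"az": 0,"gripper": 0.79}])

```text
clock: 1.45
eef_pos: [406.6, 43.5, 213.6]
eef_rot: [3.141, 0.001, 2.877]
wrist_force: [0.5, 1.7, -0.7]
finger_gap: 19.6
finger_force: 0.0
```

jog_arm(commands=[{"dx": 0,"dy": 0,"dz": 0,"ax": 0,"ay": 0,"az": -0.8,"gripper": 0.79},{"dx": 0,"dy": 0,"dz": 0,"ax": 0,"ay": 0,"az": -0.8,"gripper": 0.79},{"dx": 0,"dy": 0,"dz": 0,"ax": 0,"ay": 0,"az": -0.8,"gripper": 0.79},{"dx": 0,"dy": 0,"dz": 0,"ax": 0,"ay": 0,"az": -0.7,"gripper": 0.79},{"dx": 0,"dy": 0,"dz": 0,"ax": 0,"ay": 0,"az": 0,"gripper": 0.79},{"dx": 0,"dy": 0,"dz": 0,"ax": 0,"ay": 0,"az": 0,"gripper": 0.79}])

```text
clock: 2.2
eef_pos: [406.0, 45.3, 213.4]
eef_rot: [3.142, -0.0, -2.868]
wrist_force: [0.4, -0.6, 0.7]
finger_gap: 19.8
finger_force: 0.0
```

jog_arm(commands=[{"dx": 0.45,"dy": -1,"dz": 0,"ax": 0,"ay": 0,"az": 0,"gripper": 0.79},{"dx": 0,"dy": 0,"dz": 0.8,"ax": 0,"ay": 0,"az": 0,"gripper": 0.79},{"dx": 0,"dy": 0,"dz": 0.8,"ax": 0,"ay": 0,"az": 0,"gripper": 0.79},{"dx": 0,"dy": 0,"dz": 0.8,"ax": 0,"ay": 0,"az": 0,"gripper": 0.79},{"dx": 0,"dy": 0,"dz": 0,"ax": 0,"ay": 0,"az": 0,"gripper": 0.79},{"dx": 0,"dy": 0,"dz": 0,"ax": 0,"ay": 0,"az": 0,"gripper": 0.79}])

```text
clock: 2.95
eef_pos: [400.2, 1.9, 118.6]
eef_rot: [-3.141, 0.001, -2.866]
wrist_force: [0.7, 0.1, 0.5]
finger_gap: 19.8
finger_force: 0.0
```

Run:
```python
from h import *
a=cams.camera('top')['image'][150:330,240:400];b=cams.camera('side')['image'][200:380,160:400]
cv2.imwrite('pics/p2.png',np.hstack([cv2.resize(a,(400,450)),cv2.resize(b,(400,450))])[:,:,::-1])
```

```text
(no output)
```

View pics/p2.png

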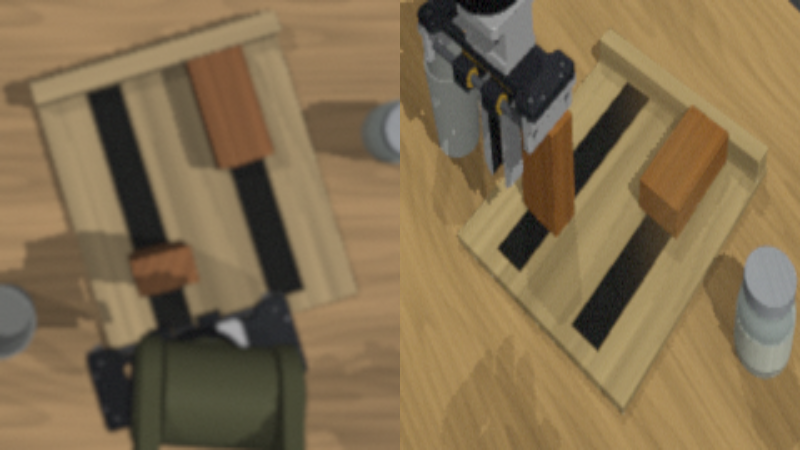

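Fingers stand behind the chock at its upper part, with the chock still upright. Tipping now.

jog_arm(commands=[{"dx": -0.4,"dy": 0,"dz": 0,"ax": 0,"ay": 0,"az": 0,"gripper": 0.79},{"dx": -0.4,"dy": 0,"dz": 0,"ax": 0,"ay": 0,"az": 0,"gripper": 0.79},{"dx": -0.2,"dy": 0,"dz": 0,"ax": 0,"ay": 0,"az": 0,"gripper": 0.79},{"dx": -0.2,"dy": 0,"dz": 0,"ax": 0,"ay": 0,"az": 0,"gripper": 0.79},{"dx": -0.15,"dy": 0,"dz": 0,"ax": 0,"ay": 0,"az": 0,"gripper": 0.79},{"dx": -0.15,"dy": 0,"dz": 0,"ax": 0,"ay": 0,"az": 0,"gripper": 0.79},{"dx": -0.15,"dy": 0,"dz": 0,"ax": 0,"ay": 0,"az": 0,"gripper": 0.79},{"dx": -0.15,"dy": 0,"dz": 0,"ax": 0,"ay": 0,"az": 0,"gripper": 0.79},{"dx": -0.15,"dy": 0,"dz": 0,"ax": 0,"ay": 0,"az": 0,"gripper": 0.79},{"dx": -0.15,"dy": 0,"dz": 0,"ax": 0,"ay": 0,"az": 0,"gripper": 0.79}])

```text
clock: 4.3
eef_pos: [480.8, 24.9, 117.4]
eef_rot: [3.142, -0.0, -2.865]
wrist_force: [0.7, -0.8, -0.4]
finger_gap: 19.8
finger_force: 0.0
```

jog_arm(commands=[{"dx": -0.15,"dy": 0,"dz": 0,"ax": 0,"ay": 0,"az": 0,"gripper": 0.79},{"dx": 0,"dy": 0,"dz": 0,"ax": 0,"ay": 0,"az": 0,"gripper": 0.79},{"dx": 0,"dy": 0,"dz": 0,"ax": 0,"ay": 0,"az": 0,"gripper": 0.79},{"dx": 0,"dy": 0,"dz": 0,"ax": 0,"ay": 0,"az": 0,"gripper": 0.79},{"dx": 0,"dy": 0,"dz": 0,"ax": 0,"ay": 0,"az": 0,"gripper": 0.79}])

```text
clock: 4.92
eef_pos: [486.1, 26.4, 117.5]
eef_rot: [-3.142, 0.0, -2.865]
wrist_force: [0.4, 0.4, -0.4]
finger_gap: 19.8
finger_force: 0.0
```

Run:
```python
from h import *
a=cams.camera('top')['image'][150:330,240:400];b=cams.camera('side')['image'][200:380,160:400]
cv2.imwrite('pics/p3.png',np.hstack([cv2.resize(a,(400,450)),cv2.resize(b,(400,450))])[:,:,::-1])
```

```text
(no output)
```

View pics/p3.png

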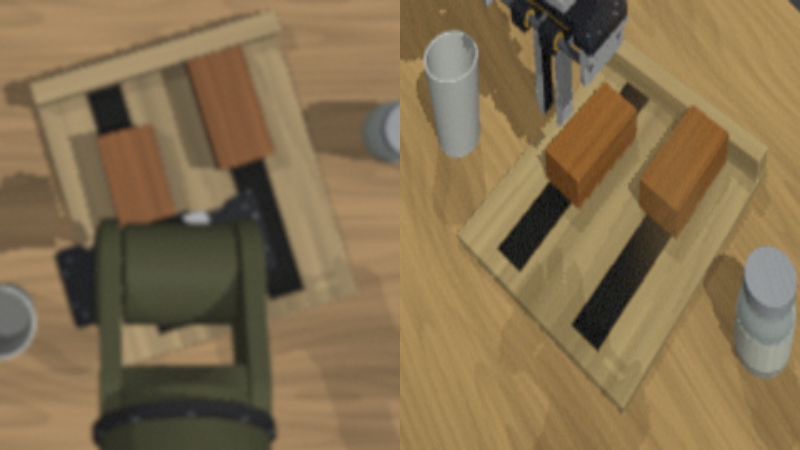

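The chock lies flat on its strip, about 55 mm short of the rail. Backing off and measuring.

jog_arm(commands=[{"dx": 0.8,"dy": 0,"dz": 0,"ax": 0,"ay": 0,"az": 0,"gripper": 0.79},{"dx": 0.8,"dy": 0,"dz": 0,"ax": 0,"ay": 0,"az": 0,"gripper": 0.79},{"dx": 0.3,"dy": 0,"dz": 0,"ax": 0,"ay": 0,"az": 0,"gripper": 0.79},{"dx": 0,"dy": 0,"dz": 0,"ax": 0,"ay": 0,"az": 0,"gripper": 0.79},{"dx": 0,"dy": 0,"dz": 0,"ax": 0,"ay": 0,"az": 0,"gripper": 0.79}])

```text
clock: 5.65
eef_pos: [413.9, 5.8, 117.6]
eef_rot: [-3.141, 0.001, -2.865]
wrist_force: [-0.3, 0.4, 0.4]
finger_gap: 19.9
finger_force: 0.0
```

```bash
cat > m.py <<'E'
from h import *
c=cams.camera('top');im=c['image']
roi=np.zeros(im.shape[:2],bool);roi[150:300,248:386]=1
red=(im[:,:,0].astype(int)>1.38*im[:,:,1])&(im[:,:,0]>100)&roi
B=np.array([[.9622,.2723],[-.2723,.9622]])
for k in blobs(red):
    w=ray(c,k[:,0,:],48)@B.T;r=cv2.minAreaRect(w.astype(np.float32));print('uv',np.round(r[0],1),np.round(r[1],1),r[2],np.round(cv2.boxPoints(r)).tolist())
s=manip.read_state();print(s['clock'],B@np.array(s['eef_pos'])[:2],s['eef_pos'],s['wrist_force'])
E
python3 m.py
```

```text
uv [ 540.9 -109.6] [ 57.  118.8] 88.08157348632812 [[481.0, -136.0], [599.0, -140.0], [601.0, -83.0], [482.0, -79.0]]
uv [ 590.8 -224.9] [116.9  57.1] 0.2546332776546478 [[532.0, -197.0], [532.0, -254.0], [649.0, -253.0], [649.0, -196.0]]
5.7 [ 399.81009318 -107.06329591] [413.86048599   5.85212474 117.51095688] [-0.19404008  0.79226557 -0.34629127]
```

jog_arm(commands=[{"dx": 0,"dy": 0,"dz": 0.75,"ax": 0,"ay": 0,"az": 0,"gripper": 0.79},{"dx": 0,"dy": 0,"dz": 0.75,"ax": 0,"ay": 0,"az": 0,"gripper": 0.79},{"dx": 0,"dy": 0,"dz": 0.65,"ax": 0,"ay": 0,"az": 0,"gripper": 0.79},{"dx": -0.6,"dy": 0,"dz": 0,"ax": 0,"ay": 0,"az": 0,"gripper": 0.79},{"dx": -0.6,"dy": 0,"dz": 0,"ax": 0,"ay": 0,"az": 0,"gripper": 0.79},{"dx": -0.3,"dy": 0,"dz": 0,"ax": 0,"ay": 0,"az": 0,"gripper": 0.79},{"dx": -0.15,"dy": 0,"dz": 0,"ax": 0,"ay": 0,"az": 0,"gripper": 0.79},{"dx": -0.15,"dy": 0,"dz": 0,"ax": 0,"ay": 0,"az": 0,"gripper": 0.79},{"dx": -0.15,"dy": 0,"dz": 0,"ax": 0,"ay": 0,"az": 0,"gripper": 0.79}])

```text
clock: 6.82
eef_pos: [488.1, 27.0, 31.4]
eef_rot: [3.142, -0.0, -2.865]
wrist_force: [-0.3, -0.3, -0.7]
finger_gap: 19.5
finger_force: 0.3
```

jog_arm(commands=[{"dx": -0.15,"dy": 0,"dz": 0,"ax": 0,"ay": 0,"az": 0,"gripper": 0.79},{"dx": -0.15,"dy": 0,"dz": 0,"ax": 0,"ay": 0,"az": 0,"gripper": 0.79},{"dx": -0.15,"dy": 0,"dz": 0,"ax": 0,"ay": 0,"az": 0,"gripper": 0.79},{"dx": -0.15,"dy": 0,"dz": 0,"ax": 0,"ay": 0,"az": 0,"gripper": 0.79}])

```text
clock: 7.32
eef_pos: [511.6, 33.7, 31.5]
eef_rot: [3.142, 0.0, -2.865]
wrist_force: [-1.3, 0.1, 0.7]
finger_gap: 19.7
finger_force: 0.6
```

```bash
python3 m.py
```

```text
uv [ 583.8 -107.6] [95.7 56.7] 0.12415624409914017 [[536.0, -79.0], [536.0, -136.0], [632.0, -136.0], [632.0, -79.0]]
uv [ 590.5 -224.9] [117.4  57. ] 0.31277355551719666 [[532.0, -197.0], [532.0, -254.0], [649.0, -253.0], [649.0, -196.0]]
7.375 [ 502.031069   -106.94918575] [512.18878382  33.7973603   31.57124046] [-3.40241009e-01 -5.53750680e-01 -3.51039031e-04]
```

jog_arm(commands=[{"dx": -0.15,"dy": 0,"dz": 0,"ax": 0,"ay": 0,"az": 0,"gripper": 0.79},{"dx": -0.1,"dy": 0,"dz": 0,"ax": 0,"ay": 0,"az": 0,"gripper": 0.79},{"dx": -0.05,"dy": 0,"dz": 0,"ax": 0,"ay": 0,"az": 0,"gripper": 0.79},{"dx": -0.05,"dy": 0,"dz": 0,"ax": 0,"ay": 0,"az": 0,"gripper": 0.79},{"dx": 0,"dy": 0,"dz": 0,"ax": 0,"ay": 0,"az": 0,"gripper": 0.79}])

```text
clock: 8.0
eef_pos: [524.8, 37.4, 31.5]
eef_rot: [-3.142, 0.0, -2.865]
wrist_force: [0.2, 0.5, -0.1]
finger_gap: 20.0
finger_force: 0.0
```

jog_arm(commands=[{"dx": -0.03,"dy": 0,"dz": 0,"ax": 0,"ay": 0,"az": 0,"gripper": 0.79},{"dx": 0,"dy": 0,"dz": 0,"ax": 0,"ay": 0,"az": 0,"gripper": 0.79}])

```text
clock: 8.25
eef_pos: [525.9, 37.7, 31.5]
eef_rot: [-3.142, 0.0, -2.865]
wrist_force: [0.1, 0.5, -0.1]
finger_gap: 19.9
finger_force: 0.0
```

```bash
python3 m.py
```

```text
uv [ 599.6 -107.6] [94.5 56.7] 0.12415624409914017 [[552.0, -79.0], [552.0, -136.0], [647.0, -136.0], [647.0, -79.0]]
uv [ 590.3 -224.8] [117.1  57.2] 0.2340364307165146 [[532.0, -197.0], [532.0, -254.0], [649.0, -253.0], [649.0, -196.0]]
8.3 [ 516.27751646 -106.89411072] [525.88204549  37.72975501  31.4609125 ] [ 0.04203418  0.00940918 -0.71373378]
```

Only about 2 mm remains. Creeping forward until the force rises.

jog_arm(commands=[{"dx": -0.03,"dy": 0,"dz": 0,"ax": 0,"ay": 0,"az": 0,"gripper": 0.79},{"dx": 0,"dy": 0,"dz": 0,"ax": 0,"ay": 0,"az": 0,"gripper": 0.79}])

```text
clock: 8.55
eef_pos: [527.1, 38.1, 31.5]
eef_rot: [3.142, 0.0, -2.865]
wrist_force: [-0.2, -0.4, -0.3]
finger_gap: 19.7
finger_force: 0.0
```

jog_arm(commands=[{"dx": -0.03,"dy": 0,"dz": 0,"ax": 0,"ay": 0,"az": 0,"gripper": 0.79},{"dx": 0,"dy": 0,"dz": 0,"ax": 0,"ay": 0,"az": 0,"gripper": 0.79}])

```text
clock: 8.8
eef_pos: [528.3, 38.4, 31.5]
eef_rot: [-3.142, 0.0, -2.865]
wrist_force: [-0.5, 0.5, 0.5]
finger_gap: 19.5
finger_force: 0.0
```

jog_arm(commands=[{"dx": -0.02,"dy": 0,"dz": 0,"ax": 0,"ay": 0,"az": 0,"gripper": 0.79},{"dx": 0,"dy": 0,"dz": 0,"ax": 0,"ay": 0,"az": 0,"gripper": 0.79}])

```text
clock: 9.05
eef_pos: [529.0, 38.6, 31.5]
eef_rot: [-3.142, 0.0, -2.865]
wrist_force: [-1.0, 0.8, 0.5]
finger_gap: 19.9
finger_force: 0.0
```

jog_arm(commands=[{"dx": -0.03,"dy": 0,"dz": 0,"ax": 0,"ay": 0,"az": 0,"gripper": 0.79},{"dx": 0,"dy": 0,"dz": 0,"ax": 0,"ay": 0,"az": 0,"gripper": 0.79}])

```text
clock: 9.3
eef_pos: [530.2, 38.9, 31.4]
eef_rot: [-3.142, 0.0, -2.865]
wrist_force: [0.7, -0.3, 0.9]
finger_gap: 19.7
finger_force: 0.0
```

```bash
python3 m.py
```

```text
uv [ 603.5 -107.7] [91. 57.] 0.23779939115047455 [[558.0, -79.0], [558.0, -136.0], [649.0, -136.0], [649.0, -79.0]]
uv [ 590.5 -224.8] [117.3  56.7] 0.5328873991966248 [[532.0, -197.0], [532.0, -254.0], [649.0, -253.0], [649.0, -196.0]]
9.35 [ 520.72228288 -106.90146413] [530.16090421  38.93301818  31.44676598] [ 0.41400655  0.16049373 -0.66081717]
```

jog_arm(commands=[{"dx": -0.03,"dy": 0,"dz": 0,"ax": 0,"ay": 0,"az": 0,"gripper": 0.79},{"dx": 0,"dy": 0,"dz": 0,"ax": 0,"ay": 0,"az": 0,"gripper": 0.79}])

```text
clock: 9.6
eef_pos: [530.7, 39.1, 31.4]
eef_rot: [3.141, -0.002, -2.865]
wrist_force: [-5.9, -1.4, 3.1]
finger_gap: 19.6
finger_force: 2.9
```

jog_arm(commands=[{"dx": -0.02,"dy": 0,"dz": 0,"ax": 0,"ay": 0,"az": 0,"gripper": 0.79},{"dx": 0,"dy": 0,"dz": 0,"ax": 0,"ay": 0,"az": 0,"gripper": 0.79}])

```text
clock: 9.85
eef_pos: [530.7, 39.1, 31.3]
eef_rot: [3.141, -0.004, -2.865]
wrist_force: [-11.8, -3.3, 9.0]
finger_gap: 19.8
finger_force: 6.1
```

Contact with the rail: about 12 N along the push. Retreating and checking.

jog_arm(commands=[{"dx": 0.1,"dy": 0,"dz": 0,"ax": 0,"ay": 0,"az": 0,"gripper": 0.79},{"dx": 0.6,"dy": 0,"dz": 0,"ax": 0,"ay": 0,"az": 0,"gripper": 0.79},{"dx": 0.9,"dy": 0,"dz": 0,"ax": 0,"ay": 0,"az": 0,"gripper": 0.79},{"dx": 0.9,"dy": 0,"dz": 0,"ax": 0,"ay": 0,"az": 0,"gripper": 0.79},{"dx": 0,"dy": 0,"dz": -0.9,"ax": 0,"ay": 0,"az": 0,"gripper": 0.79},{"dx": 0,"dy": 0,"dz": -0.9,"ax": 0,"ay": 0,"az": 0,"gripper": 0.79},{"dx": 0,"dy": 0,"dz": 0,"ax": 0,"ay": 0,"az": 0,"gripper": 0.79},{"dx": 0,"dy": 0,"dz": 0,"ax": 0,"ay": 0,"az": 0,"gripper": 0.79}])

```text
clock: 10.85
eef_pos: [435.5, 12.2, 102.8]
eef_rot: [3.141, -0.0, -2.865]
wrist_force: [-1.3, 0.8, -1.0]
finger_gap: 19.7
finger_force: 0.0
```

```bash
python3 m.py
python3 - <<'E'
from h import *
a=cams.camera('top')['image'][150:330,240:400];b=cams.camera('side')['image'][200:380,160:400]
cv2.imwrite('pics/p4.png',np.hstack([cv2.resize(a,(400,450)),cv2.resize(b,(400,450))])[:,:,::-1])
E
```

```text
uv [ 590.9 -107.8] [117.4  57. ] 0.23780520260334015 [[532.0, -80.0], [532.0, -136.0], [650.0, -136.0], [649.0, -79.0]]
uv [ 590.7 -225. ] [116.7  57.1] 0.14044499397277832 [[532.0, -197.0], [532.0, -254.0], [649.0, -253.0], [649.0, -196.0]]
10.9 [ 422.18252094 -106.77750553] [435.30992725  12.2192763  102.49602555] [-0.13925234  0.45966256  0.20125464]
```

View pics/p4.png

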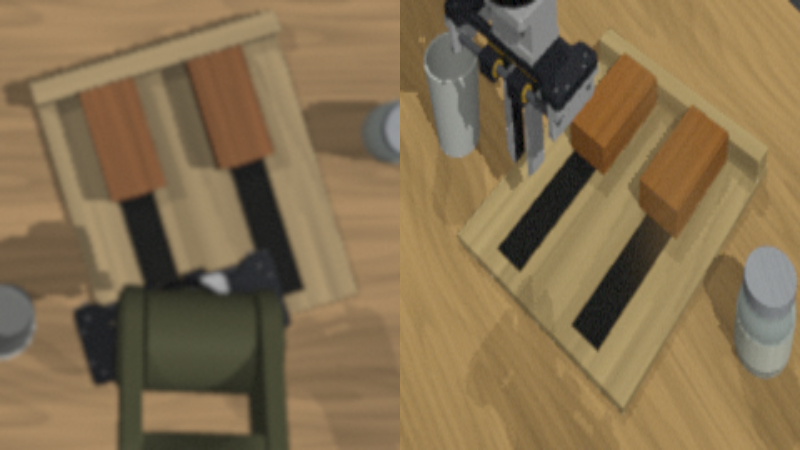

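Both chocks lie flat and square against the rail, and the arm is clear. Handing in.

```bash
python3 -c "
from cell import job;print(job.sign_off())"
```

```text
the job is handed in; nothing more can be done
None
```

The standing chock was tipped over and pushed flat and square against the rail, within about 2 mm of its strip's centreline; the flat chock, jar and cup stayed put, and the job was handed in at about 11 s (the hand-in call returned no verdict).

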